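# Load a sherd into the analyser and latch its sample drawer

## Task

Take the large orange-red pottery sherd out of the finds tray and set it down gently, flat, on the ring in the open sample drawer of the analyser. Then push the drawer in slowly against its spring until the push-push latch catches, never pressing harder than 20 N, and let go: the drawer must stay in by itself with the sherd still lying on the ring. Leave everything else on the desk where it is.

Things in the scene. Friction and masses are not known exactly. Their poses are not given: they have to be found in the camera images.
- analyser: benchtop analyser on the left of the desk, white and grey, 172 mm wide, 165 mm deep, fixed. Origin on the desk, 100 mm behind its front face, half-way across; x points from its front to its back (the way the drawer goes in), y to its left, z up. Its front part is 64 mm high; from x = -12 mm on a measuring head rises to 111 mm. Pushing on any part of it with over 20 N breaks it.
- drawer (a joint): how far the sample drawer stands out, m: 0 = fully against the housing, about 0.1 = open. About 1 N of friction; in the last stretch, from 16 mm before the latched position, a spring pushes it out (5 N, rising to 9 N). Latched, it rests somewhere from 0.0065 to 0.0175, as the latch happens to be set: this cannot be seen and must be felt. Unlatched, the spring drives it out to over 0.022.
- drawer_pad (a point): middle of the ribbed grey press pad on the outer face of the drawer's white front cap (156 mm wide, 16 mm thick, 7 to 57 mm above the desk; this point 32 mm). Axes as the analyser's. To latch, press along x to about 4.5 mm past the latched position, where a rubber buffer (8 N per mm more) takes the total to 13-17 N, and let go: it comes back 4.5 mm and holds. A second such press frees it.
- drawer_ring (a point): middle of the white 40 mm ring with a cross on the drawer's black floor, at floor height (16 mm above the desk); moves with the drawer; axes as the analyser's. The floor reaches 43 mm to the front, 45 mm to the back and 64 mm to either side of it, with 10 mm walls at sides and back and the front cap (41 mm above the floor) before it. The opening is 38 mm high above the floor.
- sherd_centre (a point): centre (half-way up) of the large orange-red pottery sherd, 47 x 61 x 16 mm (x, y, z), lying flat in the finds tray; its point's x axis is the 47 mm width across which it can be gripped, z up.
- finds_tray: open light grey finds tray, 144 x 204 mm (x, y), walls 30 mm high, floor 2 mm thick; origin under its middle, z up. Holds three finds in a row along its y axis, in any order, each with its long side roughly along that axis.
- sherd_2: brown sherd, 39 x 54 x 14 mm, in the finds tray; stays there. Origin at the middle of its underside.
- flint_flake: dark flint flake, 27 x 44 x 14 mm, in the finds tray; stays there. Origin at the middle of its underside.
- ball_bar: calibration ball bar, black rod with two white balls, 32 x 202 x 48 mm; bystander. Origin under its middle.
- brush: wooden cleaning brush, 31 x 201 x 16 mm; bystander. Origin under its middle.
Mind the look-alikes: they are no part of the job. What is shaped like the part that bears sherd_centre but white is not meant.

How it is judged:
By the outcome, as a careful person would: the job done as asked, in the order asked, and still so for the second after the job is handed in, with the robot touching nothing.
It also fails if it takes over 54 s, if anything falls off the work surface, if the arm or the gripper's body presses on something with over 40 N, if the wrist force passes 120 N, or if a joint passes its speed limit or range.

## Robot

A 7-joint arm with a two-finger parallel gripper is mounted at the origin on a cart in front of the work surface, level with it; the furniture and walls round the work are solid. World frame = base frame: x ahead of the robot, y to its left, z up, the work surface at z = 0. Lengths are in m, angles in rad, forces in N, time in s.
With the tool pointing down it reaches from about 0.425 to 0.875 m from the base axis. Payload 4.7 kg.
Tool frame: the origin (TCP) lies between the finger pads; the fingertips stand ctrl.tip_reach ahead of it and the grasp point (between the pads) lies 5 mm behind it (ctrl.tip_reach is the distance from the TCP to the fingertips, in m); z points along the fingers, y is the direction in which the jaws open and shut (so a half turn about z gives the same grasp; the last joint's range is limited). The gripper opens to 87 mm and grips with 3 to 60 N. Pads are 19 mm wide; open, the fingers measure 117 mm over their backs; the gripper's body (75 mm by 190 mm) begins 51 mm behind the grasp point.
Start: joints at [-1.129, 0.321, -0.07, 1.45, 0.023, 1.371, -0.057], TCP at [0.27, 0.591, 0.237] pointing down, gripper open.
Joint ranges: [-2.86, 2.86], [-0.3, 2.09], [-1.38, 1.24], [0.06, 2.45], [-1.56, 4.7], [0.09, 2.05], [-2.69, 2.69]. Speed limits (rad/s): [2.57, 2.57, 3.14, 3.14, 3.14, 3.14, 3.14].

## Interface

Orientations are given as a rotation vector (axis times angle).
In Python, from bench import ctrl gives the robot as it stands.
- The arm moves only by the shell command python3 -m handwheel 'ROWS' [FORCE]. ROWS is JSON, a list of rows, each a list of 7 numbers: the shift along the tool's x, y, z in mm, then the turn, a rotation vector about the tool's x, y, z in rad, then the gripper's target within -1 to 1 (shut at 1, half-way at 0, fully open at -1). In form: [[dx, dy, dz, ax, ay, az, grip], ...]. A call has 1 to 12 rows; each row is the pose to reach, as a shift and turn from the pose commanded when the call began, along the tool's axes at that moment; what a row does not reach only later rows make up. A row lasts 1/8 s, in which the tool goes at most 62.5 mm and 10.7 degrees, less where a joint would pass 70% of its speed; a pose out of reach is approached as far as the arm can. A call with a gripper value outside its range is refused whole. The fingers move at their own pace and stop on an object; FORCE is the grip in N (left out, the last holds). Time passes only in rows, so rows that repeat a pose let the fingers close. It gives the time, the measured TCP pose, the force and the opening at its end, in the units of the state.
- ctrl.get_state(): the state, without advancing time (a new reading comes with each control period).
- ctrl.get_image(name): name is "scene" or "top" or "wrist"; returns the picture (480x640x3 uint8, red, green, blue); there is no depth.
- ctrl.camera_model(name): a dict with "mtx" (3x3 intrinsics, pixels), "xyz" and "orientation" of the camera in the world. Camera axes: x right, y up, looking along -z (the intrinsics and any distortion apply to the point x, -y, -z); pixel columns grow to the right and rows downward; lengths in m; the calibration is good to about 2 mm. A picture is of the moment at which its call begins: read the wrist's pose just before it. camera_model takes no time and is no camera call; for the wrist camera it gives the pose at the moment of the call.
- ctrl.close_job(): hands the job in, once; it reports no verdict.
The state is a dict: "time": time; "joint_positions": joint angles; "qd": joint speeds; "joint_torque": joint torques, N m; "position": TCP position; "tool_rot": TCP orientation; "ft_force": force on the tool from outside, world axes, zero at the start; "torque": the same for the moment, N m; "grip_width": opening from 0.0 (shut) to 1.0 (fully open).
Only numpy, scipy, OpenCV 4.12 (cv2) and the standard library are available. Lean on these libraries where they do the work, as an engineer would, in place of code of your own. Each camera call takes 0.05 s, during which the arm holds its last target.

## Working session

There is one attempt and no reset: what is moved stays moved. The work goes in short steps, Python scripts to look and compute and a shell command to move; the robot and the scene stay as the last step left them, time stands still between calls to the robot, and variables do not carry over. Pictures are saved under pics/ and viewed, and the job is handed in when it is done.

```bash
ls; mkdir -p pics
python3 - <<'E'
from bench import ctrl
import cv2
print(ctrl.get_state()); print(ctrl.tip_reach)
for n in ("scene","top","wrist"):
    m=ctrl.camera_model(n); print(n,m)
    cv2.imwrite(f"pics/{n}0.png",ctrl.get_image(n)[:,:,::-1])
E
```

```text
pics
{'time': 0.0, 'joint_positions': array([-1.12888954,  0.32178348, -0.07008621,  1.45170083,  0.02258813,
        1.37078397, -0.05690547]), 'qd': array([ 0.00106561, -0.00063875,  0.00233952,  0.00170364, -0.00063075,
        0.00144031,  0.0015699 ]), 'joint_torque': array([-3.82415574e-04, -4.91290319e+01, -4.04012511e-01, -3.12524557e+01,
       -6.37818128e-02,  4.38903482e-02,  2.13344811e-04]), 'position': array([0.26948747, 0.59091565, 0.23547419]), 'tool_rot': array([-6.66779506e-01, -3.06969423e+00,  2.92504535e-03]), 'ft_force': array([0.64313143, 0.40058528, 0.15041429]), 'torque': array([ 0.03360134,  0.0075589 , -0.01257182]), 'grip_width': 0.9991382654739959}
0.014
scene {'mtx': array([[612.21299091,   0.        , 323.75394679],
       [  0.        , 612.21299091, 242.30674951],
       [  0.        ,   0.        ,   1.        ]]), 'xyz': array([-0.6533154 ,  0.92763751,  0.78965937]), 'orientation': array([ 0.59385071, -1.24524359, -1.96780302])}
top {'mtx': array([[503.43786813,   0.        , 326.00465451],
       [  0.        , 503.43786813, 236.33408479],
       [  0.        ,   0.        ,   1.        ]]), 'xyz': array([ 0.35045449, -0.06252928,  1.1867706 ]), 'orientation': array([ 0.14304799, -0.11917803, -1.54935195])}
wrist {'mtx': array([[400.41147791,   0.        , 316.83524436],
       [  0.        , 400.41147791, 242.5822483 ],
       [  0.        ,   0.        ,   1.        ]]), 'xyz': array([0.19838106, 0.62376912, 0.38374756]), 'orientation': array([-0.25679934, -0.16238661,  1.13557508])}
```

View pics/scene0.png

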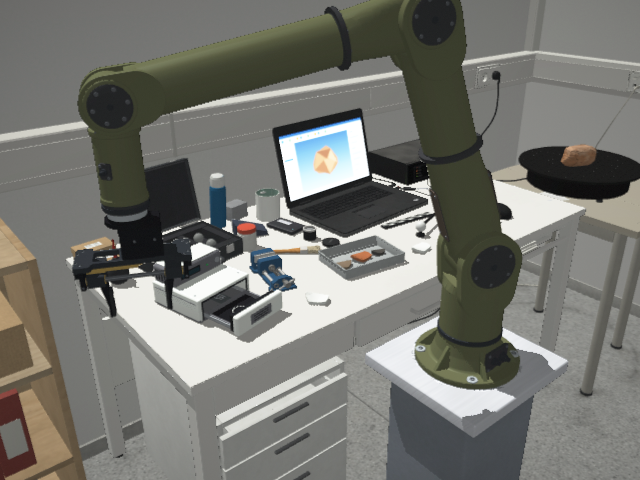

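View pics/top0.png

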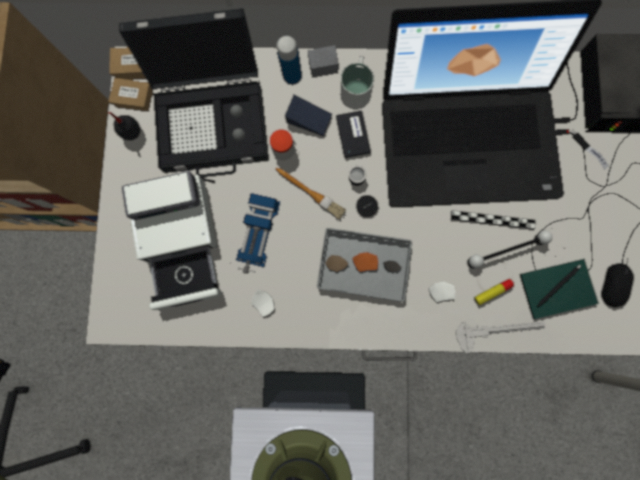

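View pics/wrist0.png

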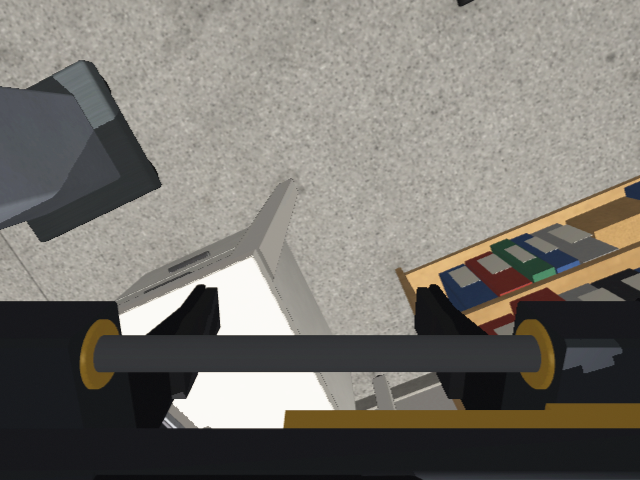

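```bash
cat > h.py <<'E'
import numpy as np, cv2
from scipy.spatial.transform import Rotation as R
from bench import ctrl
def cast(m,uv,z):
    uv=np.atleast_2d(uv).astype(float); K=m["mtx"]
    d=np.c_[(uv[:,0]-K[0,2])/K[0,0],-(uv[:,1]-K[1,2])/K[1,1],-np.ones(len(uv))]
    d=R.from_rotvec(m["orientation"]).apply(d); o=m["xyz"]
    return o+d*((z-o[2])/d[:,2])[:,None]
def proj(m,p):
    p=np.atleast_2d(p); c=R.from_rotvec(m["orientation"]).inv().apply(p-m["xyz"])
    K=m["mtx"]; return np.c_[K[0,0]*c[:,0]/-c[:,2]+K[0,2], K[1,1]*-c[:,1]/-c[:,2]+K[1,2]]
def tool():
    s=ctrl.get_state(); return s["position"],R.from_rotvec(s["tool_rot"]),s
E
python3 - <<'E'
from h import *
t=ctrl.camera_model("top"); s=ctrl.camera_model("scene")
a=cv2.imread("pics/top0.png"); b=cv2.imread("pics/scene0.png")
p,r,_=tool(); print(proj(s,p),r.as_matrix())
print(proj(t,[0,0,0]),proj(t,p),proj(s,[0,0,0]))
cv2.imwrite("pics/topA.png",cv2.resize(a[160:330,100:240],None,fx=4,fy=3.5,interpolation=cv2.INTER_CUBIC)[:600,:800])
cv2.imwrite("pics/topB.png",cv2.resize(a[215:315,305:465],None,fx=5,fy=5,interpolation=cv2.INTER_CUBIC))
cv2.imwrite("pics/sc1.png",cv2.resize(b[220:345,140:300],None,fx=4.5,fy=4.5,interpolation=cv2.INTER_CUBIC))
E
```

```text
[[140.32265918 302.76362722]] [[-9.09914191e-01  4.14796207e-01 -5.21028683e-04]
 [ 4.14796519e-01  9.09913105e-01 -1.41053740e-03]
 [-1.10994738e-04 -1.49958889e-03 -9.99998869e-01]]
[[302.13162829 481.70344054]] [[-19.57320569 358.98944469]] [[465.41131963 356.32591717]]
```

View pics/topA.png

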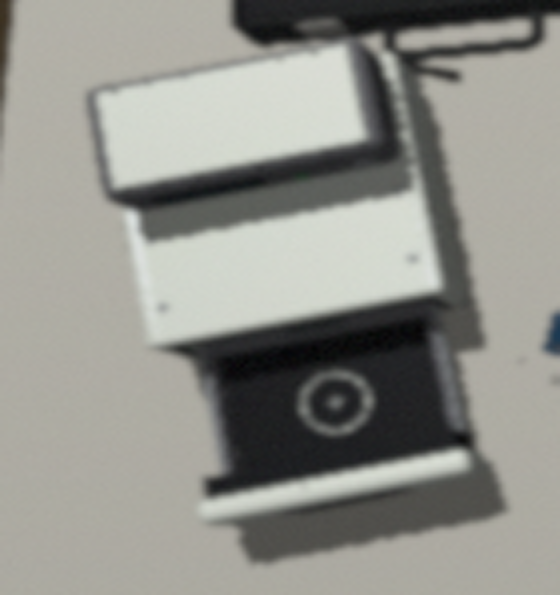

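View pics/topB.png

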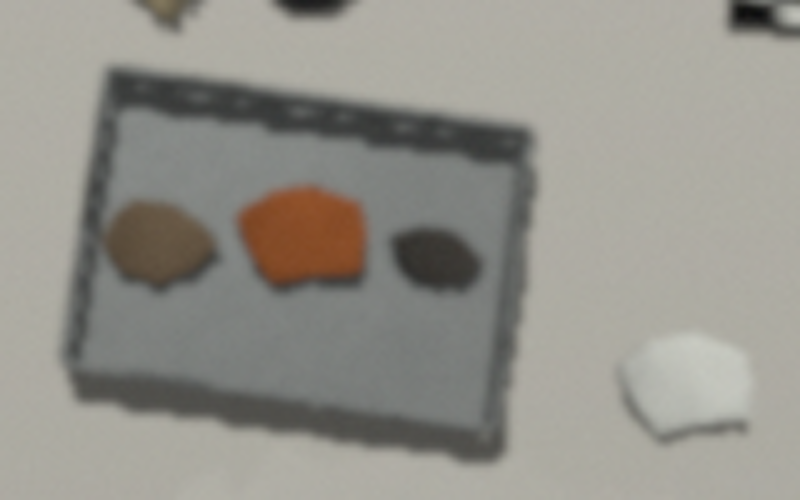

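View pics/sc1.png

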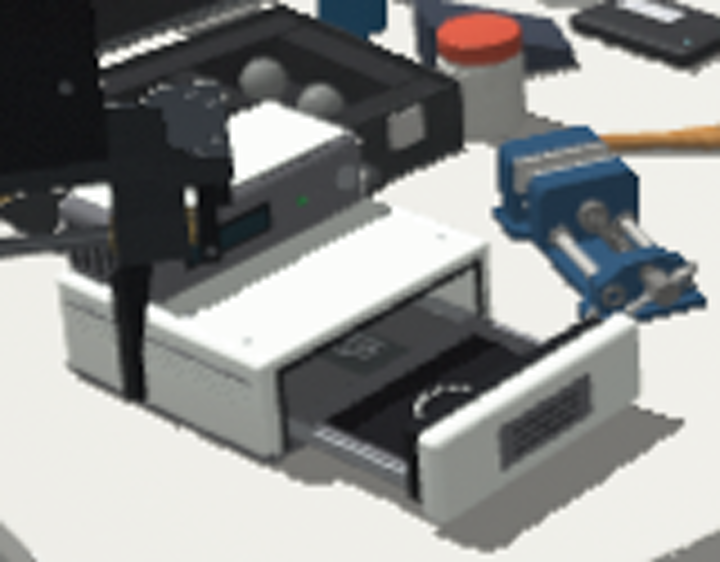

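Run:
```python
from h import *
t=ctrl.camera_model("top"); s=ctrl.camera_model("scene")
a=cv2.imread("pics/top0.png"); b=cv2.imread("pics/scene0.png")
def mask(im,x0,y0,x1,y1):
    h=cv2.cvtColor(im,cv2.COLOR_BGR2HSV); m=cv2.inRange(h,(3,130,60),(16,255,255))
    k=np.zeros_like(m);k[y0:y1,x0:x1]=m[y0:y1,x0:x1]
    c=max(cv2.findContours(k,0,1)[0],key=cv2.contourArea); return c
c=mask(a,340,235,400,290); M=cv2.moments(c); u=[M['m10']/M['m00'],M['m01']/M['m00']]
print("sherd top px",u,cv2.contourArea(c)); print(cast(t,u,.016))
P=cast(t,c[:,0,:],.014)[:,:2]
rc=cv2.minAreaRect((P*1000).astype(np.float32)); print(rc); 
c=mask(b,340,240,390,280); M=cv2.moments(c); u=[M['m10']/M['m00'],M['m01']/M['m00']]
print("scene",u,cast(s,u,.014))
print("ring",cast(t,[184,274.9],.016), "scene", cast(s,[140+445/4.5,220+401/4.5],.016))
f=cast(t,[[150.75,308.6],[217.5,292.9]],.057);g=cast(t,[[139.5,259.1],[211.25,244.9]],.064)
for q in(f,g):
    d=q[0]-q[1]; print(q,np.linalg.norm(d), np.degrees(np.arctan2(d[1],d[0]))-90)
# tray inner corners top rim approx
q=cast(t,np.array([[110,68],[532,130],[503,455],[68,385]])/5+[305,215],.03);print("tray",q)
for i in range(4): d=q[i]-q[i-1]; print(np.linalg.norm(d),np.degrees(np.arctan2(d[1],d[0])))
```

```text
sherd top px [365.49069643806484, 261.6390217969165] 313.5
[[ 0.48965964 -0.1361628   0.016     ]]
((490.2829895019531, -136.3035430908203), (40.0175895690918, 53.80544662475586), 0.987269937992096)
scene [361.78104575163394, 256.047385620915] [[ 0.48098291 -0.13670468  0.014     ]]
ring [[0.45127767 0.2874507  0.016     ]] scene [[0.45593391 0.28698308 0.016     ]]
[[0.37119007 0.34476033 0.057     ]
 [0.40871995 0.19719831 0.057     ]] 0.1522597800038521 14.269656724825225
[[0.48105369 0.37624812 0.064     ]
 [0.51611686 0.21567987 0.064     ]] 0.16435202573283322 12.31826623224697
tray [[ 0.56410583 -0.045016    0.03      ]
 [ 0.53799082 -0.24147119  0.03      ]
 [ 0.38816234 -0.22688715  0.03      ]
 [ 0.41630302 -0.02849321  0.03      ]]
0.14872347376355866 -6.378580978907024
0.19818333424627393 -97.57200065674438
0.15053659674595427 174.4404460502597
0.20037977916081487 81.92687990335743
```

```bash
cat >> h.py <<'E'
def go(target,yawy=None):
    "shift in tool mm; yaw az such that tool y axis has world angle yawy(deg), mod 180 smallest"
    p,r,s=tool(); d=r.inv().apply(np.array(target)-p)*1000
    y=r.as_matrix()[:,1]; cur=np.degrees(np.arctan2(y[1],y[0]))
    az=None if yawy is None else np.radians(-(yawy-cur))
    print("shift",d.round(1),"az",az,"cur y ang",cur)
E
python3 - <<'E'
from h import *
m=ctrl.camera_model("wrist"); p,r,_=tool()
C=R.from_rotvec(m["orientation"])
print(r.inv().apply(m["xyz"]-p), (r.inv()*C).as_matrix())
for h in(.23,.3): print(proj(m,[p-[0,0,h-.016]+r.apply([dx,0,0]) for dx in(0,.03,.06,.1)]))
go([.45,.3,.24],65.5-30); go([.49,-.136,.24],-7.5)
E
```

```text
[ 7.83110982e-02  6.87821745e-05 -1.48215257e-01] [[ 4.21753474e-04  9.58954983e-01  2.83558041e-01]
 [ 9.99999773e-01 -5.53460486e-04  3.84366856e-04]
 [ 5.25528683e-04  2.83557814e-01 -9.58954999e-01]]
[[317.27890932 212.63946909]
 [317.30339522 180.02809439]
 [317.32906283 145.84287401]
 [317.36527728  97.61090969]]
[[317.34069975 199.03463219]
 [317.36257457 171.26553169]
 [317.38533623 142.37063527]
 [317.41716043 101.97125246]]
shift [-284.9 -190.    -4. ] az 0.5234851079684556 cur y ang 65.49348732454273
shift [-502.2 -570.1   -3.4] az 1.2739766863260173 cur y ang 65.49348732454273
```

```bash
python3 -m handwheel '[[-48,-32,0,0,0,0.09,-1],[-95,-63,0,0,0,0.18,-1],[-142,-95,0,0,0,0.27,-1],[-190,-127,0,0,0,0.36,-1],[-238,-158,0,0,0,0.44,-1],[-285,-190,0,0,0,0.53,-1],[-312,-237,0,0,0,0.62,-1],[-339,-285,0,0,0,0.71,-1],[-366,-332,0,0,0,0.81,-1],[-393,-380,0,0,0,0.90,-1],[-420,-427,0,0,0,1.0,-1],[-447,-475,0,0,0,1.09,-1]]'; python3 -c "
from h import *
go([.49,-.136,.235],-7.5)"
```

```text
time: 1.65
position: [0.4791, -0.0279, 0.2365]
tool_rot: [-2.165, -2.276, -0.001]
ft_force: [0.4, 0.3, -0.4]
grip_width: 1.003
shift [-108.5    5.4    1.5] az 0.18112448277079649 cur y ang 2.8776684292566332
```

```bash
python3 -m handwheel '[[-54,2,0,0,0,0.09,-1],[-108,5,0,0,0,0.18,-1],[-108,5,0,0,0,0.18,-1],[-108,5,0,0,0,0.18,-1]]'
python3 - <<'E'
from h import *
m=ctrl.camera_model("wrist"); im=ctrl.get_image("wrist")[:,:,::-1].copy(); cv2.imwrite("pics/w1.png",im)
h=cv2.cvtColor(im,cv2.COLOR_BGR2HSV); k=cv2.inRange(h,(3,130,60),(16,255,255))
c=max(cv2.findContours(k,0,1)[0],key=cv2.contourArea);print(cv2.contourArea(c))
M=cv2.moments(c); print([M['m10']/M['m00'],M['m01']/M['m00']])
P=cast(m,c[:,0,:],.016)[:,:2]*1000
print(cv2.minAreaRect(P.astype(np.float32)))
a=cv2.approxPolyDP(c,4,True)[:,0]; print(a); print((cast(m,a,.016)*1000).round(1))
E
```

```text
time: 2.15
position: [0.4899, -0.133, 0.2363]
tool_rot: [-2.357, -2.076, -0.0]
ft_force: [-0.2, 0.6, 0.1]
grip_width: 1.002
2295.0
[317.04843863471314, 214.6621641249092]
((489.7804260253906, -136.76678466796875), (43.69222640991211, 59.298248291015625), 7.121072769165039)
[[322 182]
 [291 202]
 [304 245]
 [322 245]
 [336 237]
 [341 212]
 [335 195]]
[[ 497.5 -106.6   16. ]
 [ 466.6 -121.4   16. ]
 [ 473.  -164.4   16. ]
 [ 490.2 -166.6   16. ]
 [ 504.4 -160.4   16. ]
 [ 511.8 -136.7   16. ]
 [ 508.  -120.1   16. ]]
```

View pics/w1.png

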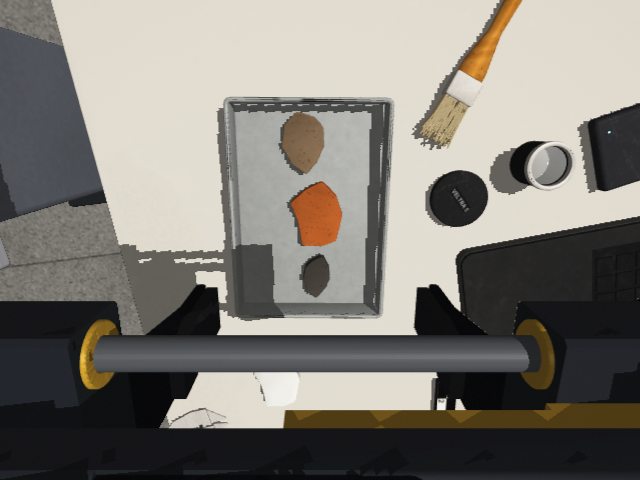

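Run:
```python
from h import *
m=ctrl.camera_model("wrist"); im=cv2.imread("pics/w1.png")
h=cv2.cvtColor(im,cv2.COLOR_BGR2HSV); k=cv2.inRange(h,(3,130,60),(16,255,255))
c=max(cv2.findContours(k,0,1)[0],key=cv2.contourArea)
P=cast(m,c[:,0,:],.014)[:,:2]*1000
for a in range(-28,30,4):
    q=np.radians(a);X=P@[np.cos(q),np.sin(q)];Y=P@[-np.sin(q),np.cos(q)]
    cc=np.array([(X.max()+X.min())/2,(Y.max()+Y.min())/2]); 
    w=[cc[0]*np.cos(q)-cc[1]*np.sin(q),cc[0]*np.sin(q)+cc[1]*np.cos(q)]
    print(a,np.ptp(X).round(1)+1,np.ptp(Y).round(1)+1,np.round(w,1))
cv2.imwrite("pics/w1z.png",cv2.resize(im[95:325,210:405],None,fx=2.6,fy=2.6,interpolation=cv2.INTER_CUBIC))
cv2.imwrite("pics/w1y.png",cv2.resize(im[170:255,275:360],None,fx=7,fy=7,interpolation=cv2.INTER_NEAREST))
```

```text
-28 53.2 63.9 [ 487.9 -136.5]
-24 51.7 64.1 [ 487.6 -136.2]
-20 50.1 64.1 [ 487.3 -135.9]
-16 49.6 63.7 [ 487.6 -135.8]
-12 49.0 63.0 [ 488.  -135.8]
-8 48.3 62.0 [ 488.4 -135.6]
-4 47.6 61.8 [ 488.7 -135.8]
0 46.9 61.7 [ 489.1 -136.1]
4 45.9 61.2 [ 489.5 -136.3]
8 45.2 60.4 [ 489.7 -136.5]
12 46.4 59.4 [ 488.9 -136.9]
16 48.5 59.0 [ 488.6 -137.4]
20 50.6 58.6 [ 488.4 -137.8]
24 52.4 58.2 [ 488.4 -138.3]
28 54.0 57.9 [ 488.3 -138.7]
```

View pics/w1y.png

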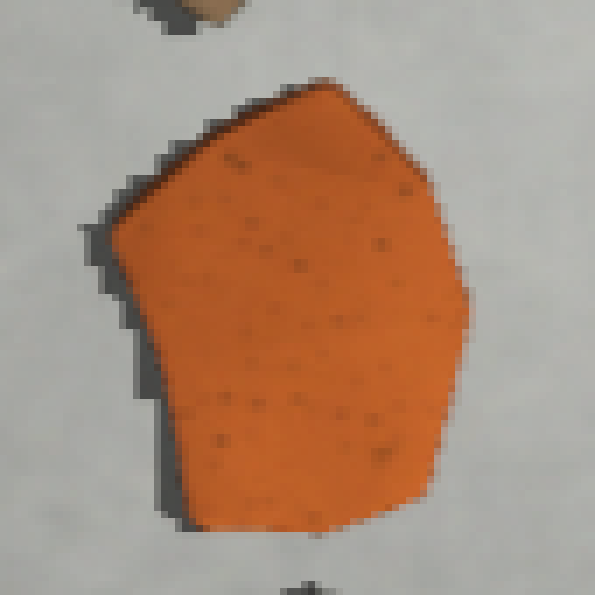

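Run:
```python
from h import *
m=ctrl.camera_model("wrist")
g=cast(m,[318,216],.013)[0]; print(g)
go([g[0],g[1],.019],7)
q=cast(m,[[226,98],[392,98],[382,317],[225,317]],.03); print(q.round(3))
```

```text
[ 0.48997359 -0.13774081  0.013     ]
shift [ -5.6   0.8 217.2] az -0.2468982358116484 cur y ang -7.146226881233213
[[ 0.427 -0.025  0.03 ]
 [ 0.564 -0.042  0.03 ]
 [ 0.54  -0.242  0.03 ]
 [ 0.388 -0.223  0.03 ]]
```

```bash
python3 -m handwheel '[[-3,0,50,0,0,-0.12,-0.38],[-6,1,100,0,0,-0.25,-0.38],[-6,1,140,0,0,-0.25,-0.38],[-6,1,165,0,0,-0.25,-0.38],[-6,1,165,0,0,-0.25,-0.38]]' 20
python3 - <<'E'
from h import *
m=ctrl.camera_model("wrist"); im=ctrl.get_image("wrist")[:,:,::-1].copy(); cv2.imwrite("pics/w2.png",im)
go([.48997,-.13774,.019],7)
E
```

```text
time: 2.82
position: [0.4887, -0.1377, 0.0697]
tool_rot: [-2.074, -2.354, 0.004]
ft_force: [-0.9, -0.0, 1.3]
grip_width: 0.697
shift [ 0.6  0.1 52.2] az 0.0033306624950831033 cur y ang 7.190832903950774
```

View pics/w2.png

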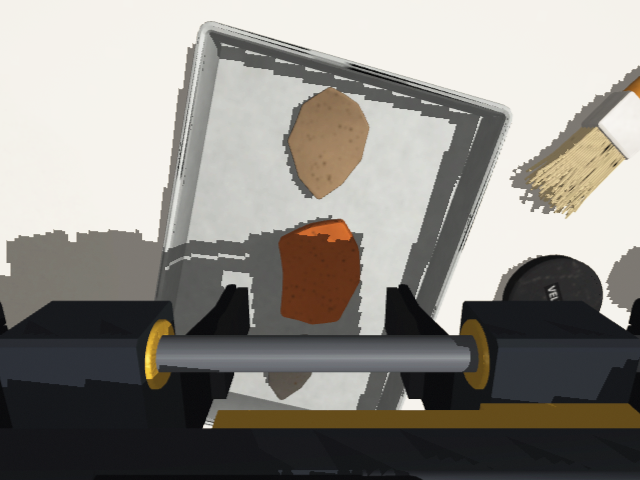

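```bash
python3 -m handwheel '[[0,0,25,0,0,0,-0.38],[0,0,45,0,0,0,-0.38],[0,0,51,0,0,0,-0.38],[0,0,51,0,0,0,-0.38]]' 20; python3 -m handwheel '[[0,0,0,0,0,0,0],[0,0,0,0,0,0,0.3],[0,0,0,0,0,0,0.6],[0,0,0,0,0,0,0.6]]' 20; python3 -c "
from h import *
print(tool()[2]['position'])"
```

```text
time: 3.38
position: [0.4911, -0.1396, 0.0215]
tool_rot: [2.079, 2.354, 0.002]
ft_force: [0.1, -0.2, 0.8]
grip_width: 0.689
time: 3.88
position: [0.4907, -0.14, 0.0212]
tool_rot: [2.081, 2.353, 0.001]
ft_force: [-1.5, 1.0, 5.4]
grip_width: 0.497
[ 0.49069906 -0.13995214  0.02117113]
```

```bash
python3 -m handwheel '[[0,0,-5,0,0,0,0.6],[0,0,-20,0,0,0,0.6],[0,0,-60,0,0,0,0.6],[0,0,-110,0,0,0,0.6],[0,0,-130,0,0,0,0.6]]' 25
python3 - <<'E'
from h import *
im=ctrl.get_image("wrist")[:,:,::-1].copy(); cv2.imwrite("pics/w3.png",im)
print(tool()[2]['joint_positions'].round(2))
E
```

```text
time: 4.5
position: [0.4919, -0.1405, 0.1544]
tool_rot: [2.078, 2.35, 0.006]
ft_force: [0.7, 0.8, -1.0]
grip_width: 0.499
[-0.38  0.08  0.64  1.92 -0.06  1.15  0.4 ]
```

View pics/w3.png

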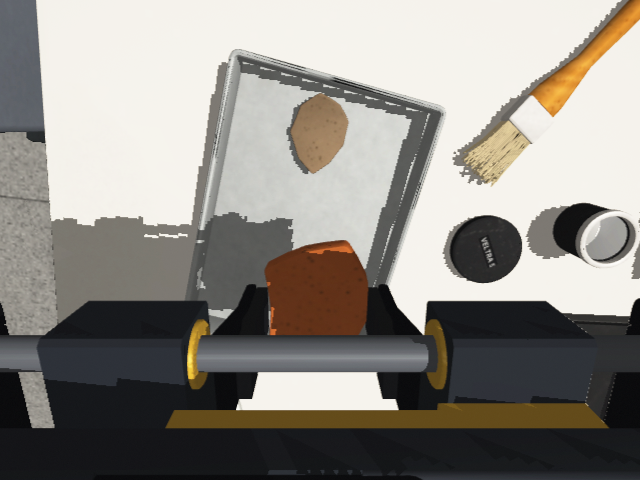

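Run:
```python
from h import *
go([.519,.303,.17],103)
```

```text
shift [437.1  80.3 -13.9] az -1.6751907099397654 cur y ang 7.018642440927361
```

```bash
python3 -m handwheel '[[30,5,-10,0,0,-0.1,0.6],[75,14,-16,0,0,-0.25,0.6],[122,22,-16,0,0,-0.42,0.6],[170,31,-16,0,0,-0.59,0.6],[217,40,-16,0,0,-0.76,0.6],[264,48,-16,0,0,-0.93,0.6],[311,57,-16,0,0,-1.1,0.6],[358,66,-16,0,0,-1.27,0.6],[400,73,-16,0,0,-1.43,0.6],[425,78,-16,0,0,-1.58,0.6],[437,80,-16,0,0,-1.67,0.6],[437,80,-16,0,0,-1.67,0.6]]';python3 -m handwheel '[[0,0,0,0,0,0,0.6],[0,0,0,0,0,0,0.6]]'
python3 - <<'E'
from h import *
im=ctrl.get_image("wrist")[:,:,::-1].copy(); cv2.imwrite("pics/w4.png",im)
print(tool()[2]['joint_positions'].round(2))
go([.519,.303,.17],103)
m=ctrl.camera_model("wrist")
print(proj(m,[.4513,.2875,.016]))
E
```

```text
time: 6.05
position: [0.5143, 0.3057, 0.1656]
tool_rot: [0.354, -3.12, 0.0]
ft_force: [-0.1, 0.3, -0.6]
grip_width: 0.495
time: 6.3
position: [0.516, 0.3028, 0.1666]
tool_rot: [0.346, -3.122, 0.0]
ft_force: [0.1, 0.0, -0.6]
grip_width: 0.494
[-0.75  0.25  0.2   1.68 -0.05  1.21  1.26]
shift [-2.8 -0.5 -3.3] az -0.006237051363132445 cur y ang 102.6426432802862
[[315.52699659 140.96601608]]
```

View pics/w4.png

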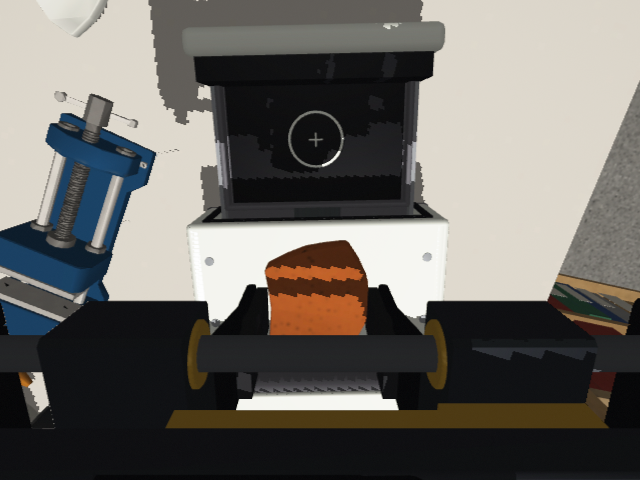

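Run:
```python
from h import *
m=ctrl.camera_model("wrist"); g=cast(m,[316,139.5],.016)[0]; print(g)
cap=cast(m,[[185,45],[443,42]],.057);print(cap)
p,r,_=tool(); x=r.as_matrix()[:,0]
t=g-.0035*x; go([t[0],t[1],.1],103.7); go([t[0],t[1],.038],103.7)
```

```text
[0.45022144 0.28760908 0.016     ]
[[0.41326178 0.20075053 0.057     ]
 [0.37859186 0.34777028 0.057     ]]
shift [64.2 -0.4 66.6] az -0.018454356127092803 cur y ang 102.6426432802862
shift [ 64.2  -0.4 128.6] az -0.018454356127092803 cur y ang 102.6426432802862
```

```bash
python3 -m handwheel '[[32,0,0,0,0,-0.01,0.6],[64,0,20,0,0,-0.02,0.6],[64,0,60,0,0,-0.02,0.6],[64,0,95,0,0,-0.02,0.6],[64,0,112,0,0,-0.02,0.6],[64,0,118,0,0,-0.02,0.6],[64,0,118,0,0,-0.02,0.6],[64,0,118,0,0,-0.02,0.6]]'
python3 - <<'E'
from h import *
im=ctrl.get_image("wrist")[:,:,::-1].copy(); cv2.imwrite("pics/w5.png",im)
im=ctrl.get_image("scene")[:,:,::-1].copy(); cv2.imwrite("pics/s5.png",cv2.resize(im[200:345,120:300],None,fx=4,fy=4))
p,r,s=tool(); x=r.as_matrix()[:,0]; t=np.array([.4502,.2876,0])-.0035*x
go([t[0],t[1],.0355],103.7);print(s["position"],s["ft_force"])
E
```

```text
time: 7.35
position: [0.4546, 0.2901, 0.0498]
tool_rot: [-0.379, 3.117, 0.002]
ft_force: [0.2, -0.1, -0.7]
grip_width: 0.499
shift [ 1.1 -1.4 14.1] az 0.0030820178320269762 cur y ang 103.87658661415921
[0.4543504  0.29004117 0.0496348 ] [-0.39841821  0.84924793 -0.31088134]
```

View pics/w5.png

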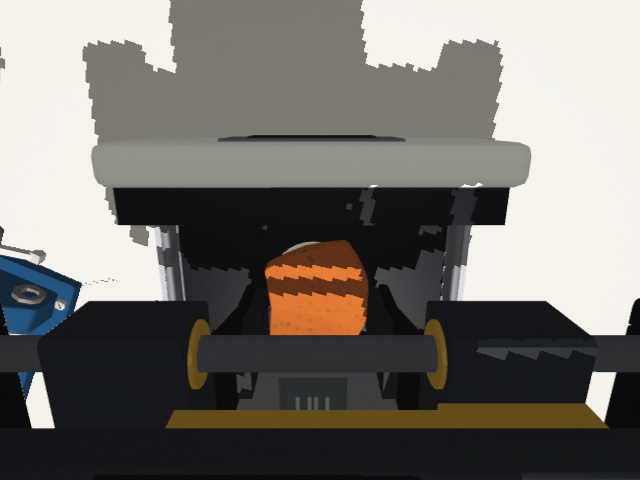

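View pics/s5.png

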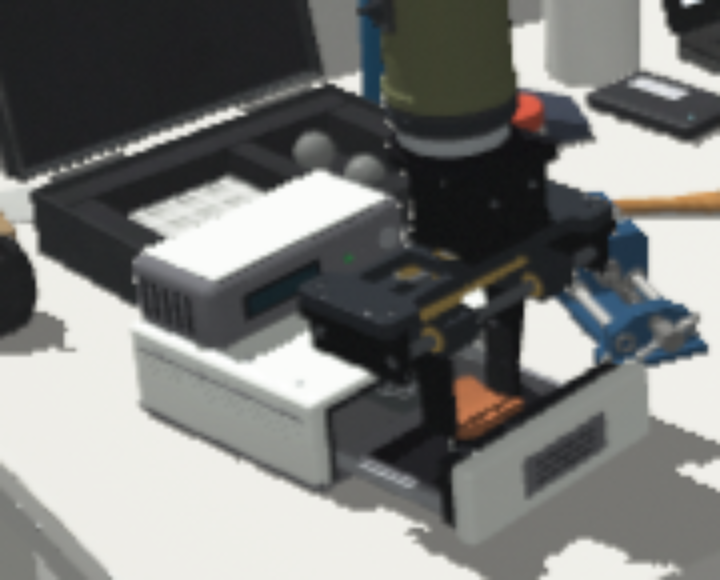

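Well centred over the ring in y. Lower in small steps and watch the force.

```bash
python3 -m handwheel '[[1,-1,5,0,0,0,0.6],[1,-1,9,0,0,0,0.6],[1,-1,11,0,0,0,0.6],[1,-1,11,0,0,0,0.6]]';  python3 -m handwheel '[[0,0,1,0,0,0,0.6],[0,0,1,0,0,0,0.6]]'; python3 -m handwheel '[[0,0,1,0,0,0,0.6],[0,0,1,0,0,0,0.6]]'
```

```text
time: 7.95
position: [0.4527, 0.2882, 0.0373]
tool_rot: [0.379, -3.118, 0.0]
ft_force: [0.6, 1.0, -0.5]
grip_width: 0.499
time: 8.2
position: [0.453, 0.2884, 0.0366]
tool_rot: [-0.379, 3.119, 0.0]
ft_force: [-0.4, 0.5, -1.1]
grip_width: 0.496
time: 8.45
position: [0.4529, 0.2883, 0.0355]
tool_rot: [-0.38, 3.119, 0.0]
ft_force: [0.1, -0.5, -0.4]
grip_width: 0.499
```

```bash
python3 -m handwheel '[[0,0,1,0,0,0,0.6],[0,0,1,0,0,0,0.6]]'; python3 -m handwheel '[[0,0,1,0,0,0,0.6],[0,0,1,0,0,0,0.6]]'
```

```text
time: 8.7
position: [0.4532, 0.2885, 0.035]
tool_rot: [-0.379, 3.118, 0.001]
ft_force: [-0.4, -0.1, 2.8]
grip_width: 0.499
time: 8.95
position: [0.4542, 0.2887, 0.0349]
tool_rot: [-0.379, 3.116, 0.001]
ft_force: [-0.5, -1.2, 7.5]
grip_width: 0.499
```

```bash
python3 -m handwheel '[[0,0,-1,0,0,0,0.6],[0,0,-1,0,0,0,0.3],[0,0,-1,0,0,0,0.1],[0,0,-1,0,0,0,-0.1],[0,0,-1,0,0,0,-0.3],[0,0,-1,0,0,0,-0.4],[0,0,-1,0,0,0,-0.4]]' 10; python3 -m handwheel '[[0,0,-20,0,0,0,-0.4],[0,0,-60,0,0,0,-0.4],[0,0,-100,0,0,0,-0.4],[0,0,-130,0,0,0,-0.4],[0,0,-130,0,0,0,-0.4]]'
python3 - <<'E'
from h import *
im=ctrl.get_image("wrist")[:,:,::-1].copy(); cv2.imwrite("pics/w6.png",im)
print(tool()[2]["position"])
E
```

```text
time: 9.82
position: [0.4527, 0.2882, 0.0343]
tool_rot: [0.38, -3.118, 0.0]
ft_force: [0.4, 0.2, 0.1]
grip_width: 0.691
time: 10.45
position: [0.4544, 0.2894, 0.1673]
tool_rot: [-0.379, 3.114, 0.005]
ft_force: [-0.2, -0.5, 0.0]
grip_width: 0.702
[0.4533449  0.28866394 0.16537171]
```

View pics/w6.png

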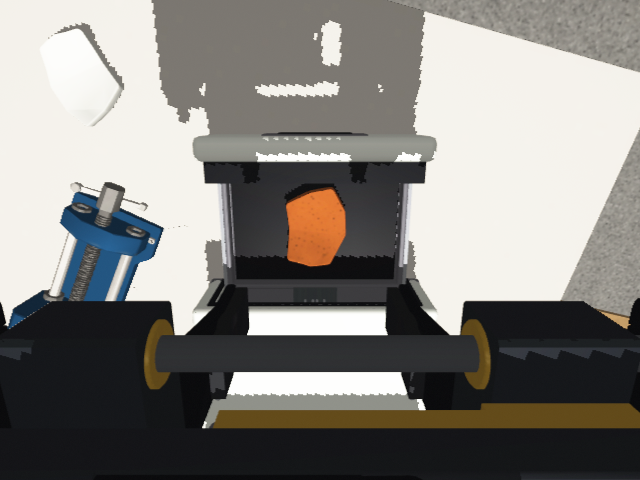

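Run:
```python
from h import *
m=ctrl.camera_model("wrist"); im=cv2.imread("pics/w6.png")
h=cv2.cvtColor(im,cv2.COLOR_BGR2HSV); k=cv2.inRange(h,(3,130,60),(16,255,255))
c=max(cv2.findContours(k,0,1)[0],key=cv2.contourArea);M=cv2.moments(c);u=[M['m10']/M['m00'],M['m01']/M['m00']]
x,y,w,hh=cv2.boundingRect(c);print(u,x,y,w,hh,cast(m,u,.032),cast(m,[x+w/2,y+hh/2],.030))
go([.359,.265,.165],103.7); go([.359,.265,.032],103.7)
```

```text
[315.12432786885245, 226.82557377049181] 286 187 60 80 [[0.44706464 0.28618338 0.032     ]] [[0.44753547 0.2869498  0.03      ]]
shift [97.3 -0.3  0.2] az 0.0031586484126207657 cur y ang 103.88097722300887
shift [ 97.5  -0.5 133.2] az 0.0031586484126207657 cur y ang 103.88097722300887
```

```bash
python3 -m handwheel '[[40,0,0,0,0,0,0],[80,0,0,0,0,0,0.5],[100,0,20,0,0,0,1],[100,0,60,0,0,0,1],[100,0,100,0,0,0,1],[100,0,125,0,0,0,1],[100,0,131,0,0,0,1],[100,0,131,0,0,0,1],[100,0,131,0,0,0,1]]' 10
python3 - <<'E'
from h import *
im=ctrl.get_image("wrist")[:,:,::-1].copy(); cv2.imwrite("pics/w7.png",im)
im=ctrl.get_image("scene")[:,:,::-1].copy(); cv2.imwrite("pics/s7.png",cv2.resize(im[200:345,120:300],None,fx=4,fy=4))
go([.3929,.2736,.032],103.7); print(tool()[2]["joint_positions"])
E
```

```text
time: 11.62
position: [0.3565, 0.2649, 0.0344]
tool_rot: [-0.379, 3.117, 0.002]
ft_force: [0.5, 0.9, 0.5]
grip_width: 0.009
shift [-37.4  -0.3   2.6] az 0.003126502653378056 cur y ang 103.87913540667502
[-0.83017281  0.09610159  0.13647156  2.16421676 -0.0171081   0.88009072
  1.12958049]
```

View pics/w7.png

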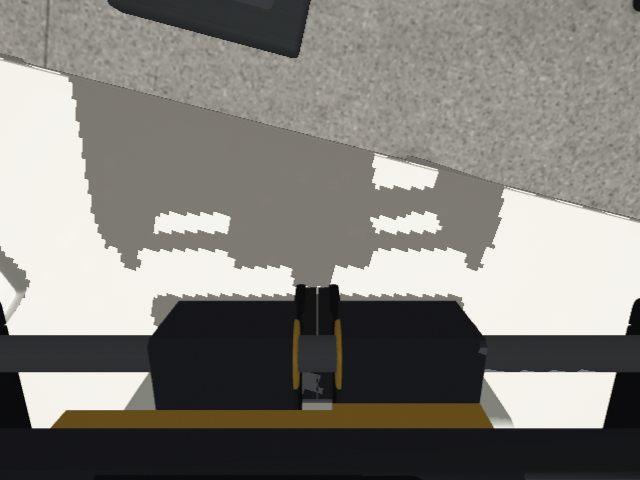

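View pics/s7.png

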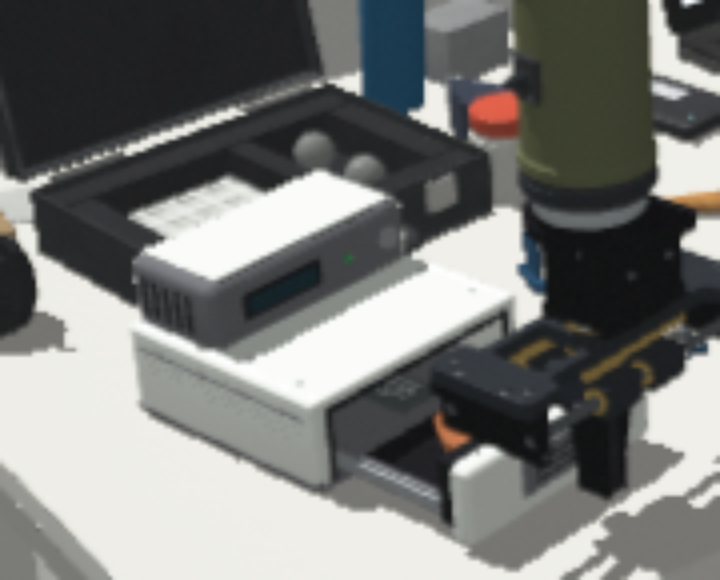

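```bash
python3 -m handwheel '[[-6,0,2,0,0,0,1],[-12,0,2,0,0,0,1],[-16,0,2,0,0,0,1],[-19,0,2,0,0,0,1],[-22,0,2,0,0,0,1],[-25,0,2,0,0,0,1],[-28,0,2,0,0,0,1],[-31,0,2,0,0,0,1],[-34,0,2,0,0,0,1]]'
```

```text
time: 12.85
position: [0.3889, 0.2725, 0.0315]
tool_rot: [0.38, -3.118, 0.0]
ft_force: [-1.3, -0.7, 0.4]
grip_width: 0.008
```

```bash
python3 -m handwheel '[[-3,0,0,0,0,0,1],[-6,0,0,0,0,0,1],[-9,0,0,0,0,0,1],[-12,0,0,0,0,0,1]]'
```

```text
time: 13.35
position: [0.4007, 0.2754, 0.0315]
tool_rot: [0.38, -3.119, 0.0]
ft_force: [-0.7, -0.7, -0.8]
grip_width: 0.005
```

```bash
python3 -m handwheel '[[-3,0,0,0,0,0,1],[-6,0,0,0,0,0,1],[-9,0,0,0,0,0,1],[-12,0,0,0,0,0,1],[-15,0,0,0,0,0,1],[-18,0,0,0,0,0,1],[-21,0,0,0,0,0,1],[-24,0,0,0,0,0,1],[-27,0,0,0,0,0,1],[-30,0,0,0,0,0,1],[-33,0,0,0,0,0,1]]'
python3 - <<'E'
from h import *
im=ctrl.get_image("scene")[:,:,::-1].copy(); cv2.imwrite("pics/s8.png",cv2.resize(im[200:345,120:300],None,fx=4,fy=4))
im=ctrl.get_image("top")[:,:,::-1].copy(); cv2.imwrite("pics/t8.png",cv2.resize(im[160:330,100:240],None,fx=4,fy=3.5))
E
```

```text
time: 14.72
position: [0.4328, 0.2834, 0.0316]
tool_rot: [-0.38, 3.118, 0.0]
ft_force: [-0.1, -0.7, -0.7]
grip_width: 0.004
```

View pics/s8.png

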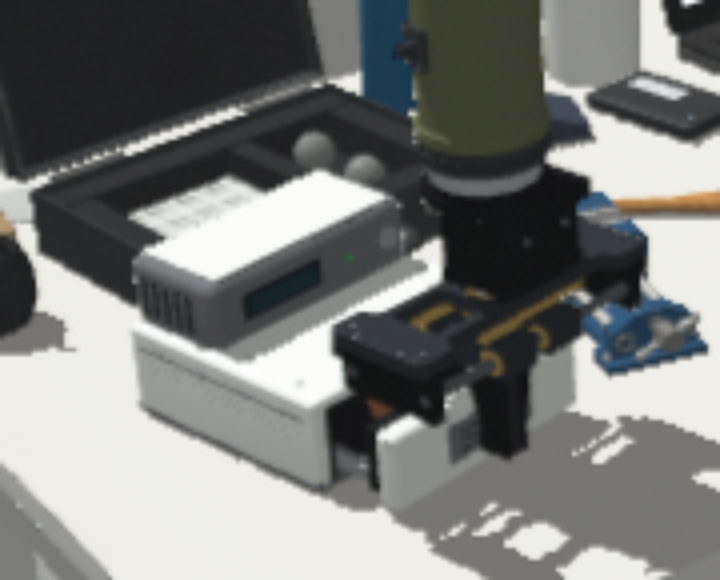

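View pics/t8.png

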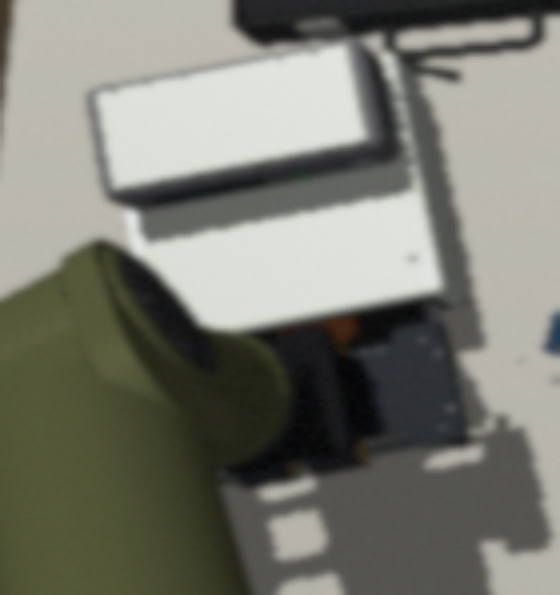

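```bash
python3 -m handwheel '[[-3,0,0,0,0,0,1],[-6,0,0,0,0,0,1],[-9,0,0,0,0,0,1],[-11,0,0,0,0,0,1],[-13,0,0,0,0,0,1]]'; for i in 1 2 3; do python3 -m handwheel '[[-1,0,0,0,0,0,1],[-2,0,0,0,0,0,1],[-3,0,0,0,0,0,1]]' | egrep 'time|pos|force'; done
```

```text
time: 15.45
position: [0.4453, 0.2866, 0.0316]
tool_rot: [-0.38, 3.118, 0.0]
ft_force: [-1.2, -0.8, 0.6]
grip_width: 0.003
time: 15.82
position: [0.4476, 0.2871, 0.0316]
ft_force: [-3.0, -0.3, 1.9]
time: 16.2
position: [0.4494, 0.2875, 0.0313]
ft_force: [-5.9, -1.4, 3.5]
time: 16.58
position: [0.4521, 0.2882, 0.0314]
ft_force: [-7.1, -1.3, 5.0]
```

```bash
for i in 1 2 3; do python3 -m handwheel '[[-1,0,-0.3,0,0,0,1],[-2,0,-0.5,0,0,0,1],[-3,0,-0.7,0,0,0,1]]' | egrep 'time|pos|force'; done
```

```text
time: 16.95
position: [0.4542, 0.2887, 0.0314]
ft_force: [-7.7, -1.3, 2.6]
time: 17.32
position: [0.4563, 0.2892, 0.0315]
ft_force: [-6.9, -0.7, 0.2]
time: 17.7
position: [0.4584, 0.2897, 0.0316]
ft_force: [-6.8, -1.2, -2.0]
```

```bash
for i in 1 2 3; do python3 -m handwheel '[[-1,0,0,0,0,0,1],[-1.5,0,0,0,0,0,1],[-2,0,0.1,0,0,0,1]]' | egrep 'time|pos|force'; done
```

```text
time: 18.08
position: [0.4603, 0.2901, 0.0315]
ft_force: [-8.0, -0.5, -0.7]
time: 18.45
position: [0.4622, 0.2906, 0.0315]
ft_force: [-7.9, -1.7, 0.6]
time: 18.82
position: [0.4642, 0.2911, 0.0315]
ft_force: [-8.5, -2.0, 0.4]
```

```bash
for i in 1 2 3; do python3 -m handwheel '[[-0.5,0,0,0,0,0,1],[-1,0,0,0,0,0,1],[-1,0,0,0,0,0,1]]' | egrep 'time|pos|force'; done
```

```text
time: 19.2
position: [0.4651, 0.2913, 0.0315]
ft_force: [-8.5, -1.2, 0.6]
time: 19.58
position: [0.466, 0.2916, 0.0315]
ft_force: [-10.4, -1.9, 0.8]
time: 19.95
position: [0.4667, 0.2917, 0.0315]
ft_force: [-10.2, -2.3, 2.3]
```

```bash
python3 -m handwheel '[[-0.5,0,-0.2,0,0,0,1],[-1,0,-0.3,0,0,0,1],[-1,0,-0.3,0,0,0,1]]' | egrep 'time|pos|force'
```

```text
time: 20.32
position: [0.4669, 0.2918, 0.0315]
ft_force: [-11.5, -2.4, 1.1]
```

```bash
python3 -m handwheel '[[-0.5,0,0,0,0,0,1],[-1,0,0,0,0,0,1],[-1,0,0,0,0,0,1]]' | egrep 'time|pos|force'
```

```text
time: 20.7
position: [0.4673, 0.2919, 0.0315]
ft_force: [-13.5, -2.6, 3.7]
```

```bash
python3 -m handwheel '[[-0.5,0,-0.3,0,0,0,1],[-0.5,0,-0.3,0,0,0,1]]' | egrep 'time|pos|force'
```

```text
time: 20.95
position: [0.4673, 0.2919, 0.0316]
ft_force: [-14.1, -3.4, 3.0]
```

```bash
python3 -m handwheel '[[-0.5,0,-0.2,0,0,0,1],[-0.5,0,-0.2,0,0,0,1]]' | egrep 'time|pos|force'
```

```text
time: 21.2
position: [0.4674, 0.2919, 0.0315]
ft_force: [-13.7, -3.2, 1.9]
```

```bash
python3 -m handwheel '[[-0.5,0,-0.1,0,0,0,1],[-0.5,0,-0.1,0,0,0,1]]' | egrep 'time|pos|force'
```

```text
time: 21.45
position: [0.4676, 0.2919, 0.0315]
ft_force: [-14.4, -3.4, 3.2]
```

```bash
python3 -m handwheel '[[-0.4,0,-0.1,0,0,0,1],[-0.4,0,-0.1,0,0,0,1]]' | egrep 'time|pos|force'
```

```text
time: 21.7
position: [0.4677, 0.2919, 0.0315]
ft_force: [-15.5, -2.8, 2.4]
```

```bash
python3 -m handwheel '[[-0.5,0,-0.1,0,0,0,1],[-0.5,0,-0.1,0,0,0,1]]' | egrep 'time|pos|force'
```

```text
time: 21.95
position: [0.4678, 0.292, 0.0316]
ft_force: [-15.8, -3.4, 3.5]
```

```bash
for i in 1 2 3 4 5; do python3 -m handwheel '[[1,0,0.1,0,0,0,1],[2,0,0.2,0,0,0,1],[2.5,0,0.3,0,0,0,1]]' | egrep 'time|pos|force'; done
```

```text
time: 22.32
position: [0.4672, 0.2918, 0.0316]
ft_force: [-10.6, -2.0, 0.1]
time: 22.7
position: [0.4663, 0.2916, 0.0316]
ft_force: [-7.0, -1.1, -1.5]
time: 23.08
position: [0.4643, 0.2912, 0.0315]
ft_force: [-7.4, -0.7, -2.1]
time: 23.45
position: [0.4623, 0.2907, 0.0315]
ft_force: [-6.0, -0.5, -0.6]
time: 23.82
position: [0.4611, 0.2904, 0.0315]
ft_force: [-5.3, 0.0, -3.0]
```

```bash
for i in 1 2; do python3 -m handwheel '[[1,0,-0.2,0,0,0,1],[1,0,-0.3,0,0,0,1]]' | egrep 'time|pos|force'; done
```

```text
time: 24.08
position: [0.4611, 0.2901, 0.0324]
ft_force: [-6.1, -0.6, -4.3]
time: 24.32
position: [0.4611, 0.29, 0.0333]
ft_force: [-4.2, -0.9, -3.4]
```

```bash
for i in 1 2; do python3 -m handwheel '[[1,0,0,0,0,0,1],[2,0,0,0,0,0,1]]' | egrep 'time|pos|force'; done
```

```text
time: 24.58
position: [0.4608, 0.2901, 0.0342]
ft_force: [-1.5, -1.8, -0.7]
time: 24.82
position: [0.4593, 0.2902, 0.0347]
ft_force: [0.3, -0.4, 0.4]
```

```bash
python3 -m handwheel '[[5,0,0,0,0,0,1],[15,0,0,0,0,0,1],[35,0,0,0,0,0,1],[35,0,-50,0,0,0,1],[35,0,-100,0,0,0,1],[35,0,-150,0,0,0,1],[20,0,-165,0,0,0,1],[20,0,-165,0,0,0,1]]'
python3 - <<'E'
from h import *
im=ctrl.get_image("scene")[:,:,::-1].copy(); cv2.imwrite("pics/s9.png",cv2.resize(im[200:345,120:300],None,fx=4,fy=4))
im=ctrl.get_image("wrist")[:,:,::-1].copy(); cv2.imwrite("pics/w9.png",im)
E
```

```text
time: 25.82
position: [0.439, 0.2851, 0.2]
tool_rot: [-0.378, 3.116, 0.003]
ft_force: [-0.6, -0.4, -0.7]
grip_width: 0.007
```

View pics/s9.png

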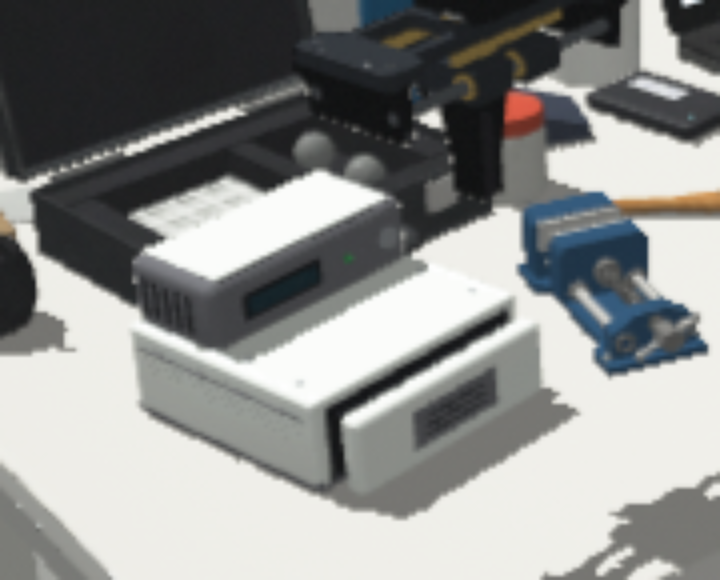

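View pics/w9.png

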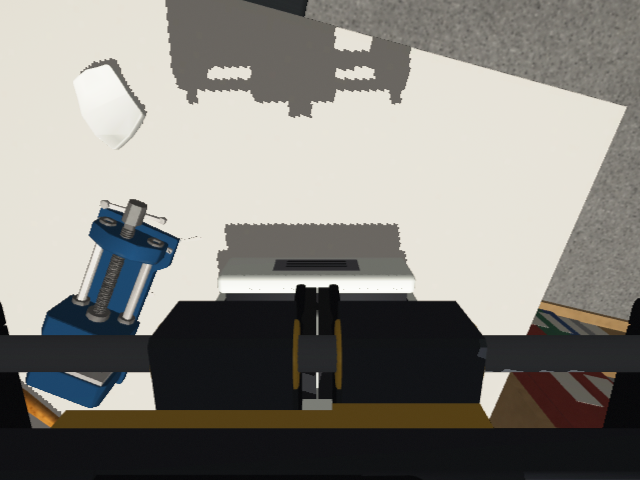

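```bash
python3 -m handwheel '[[-40,0,0,0,0,0,1],[-80,0,0,0,0,0,1],[-80,0,0,0,0,0,1],[-80,0,0,0,0,0,1]]'|grep pos
python3 - <<'E'
from h import *
m=ctrl.camera_model("wrist")
im=ctrl.get_image("wrist")[:,:,::-1].copy(); cv2.imwrite("pics/w10.png",im)
cv2.imwrite("pics/w10z.png",cv2.resize(im[80:260,180:440],None,fx=3,fy=3,interpolation=cv2.INTER_NEAREST))
import json; json.dump({k:np.array(v).tolist() for k,v in m.items()},open("w10.json","w"))
E
```

```text
position: [0.5143, 0.3034, 0.1969]
```

View pics/w10z.png

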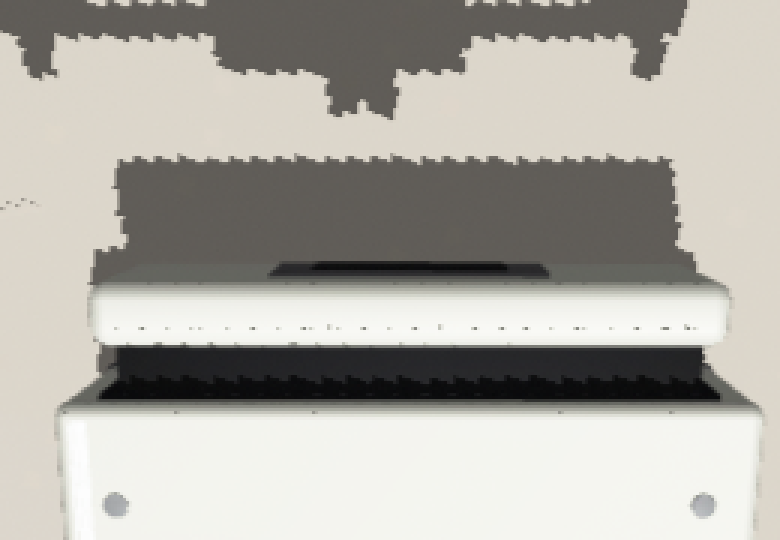

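Run:
```python
from h import *
import json; m={k:np.array(v) for k,v in json.load(open("w10.json")).items()}
f=lambda x,y,z: cast(m,[180+x/3,80+y/3],z)[0]
ax=np.array([np.cos(np.radians(13.7)),np.sin(np.radians(13.7)),0])
h=[f(410,y,.064)@ax for y in(402,406,410)]; c0=[f(410,y,.057)@ax for y in(343,346)]; c1=[f(410,y,.057)@ax for y in(285,290)]
print(np.array(h)*1000,np.array(c0)*1000,np.array(c1)*1000)
ring=np.array([.4502,.2876,.016])@ax*1000; print("ring0",ring,"front0",ring-59,"front now from rear",np.array(c0)*1000-16)
```

```text
[554.551866   555.52814993 556.50629373] [541.52040783 542.2500469 ] [527.61303803 528.79723821]
ring0 505.50606463141224 front0 446.50606463141224 front now from rear [525.52040783 526.2500469 ]
```

Run:
```python
from h import *
im=ctrl.get_image("top")[:,:,::-1].copy(); cv2.imwrite("pics/t11.png",im)
print(ctrl.get_state()["time"])
```

```text
26.525
```

View pics/t11.png

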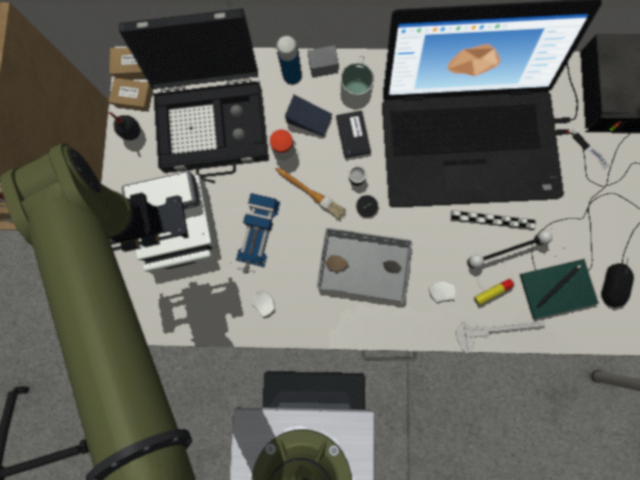

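The tray (318-410, 230-303) now holds only the brown sherd at (338,263) and the flint at (392,267). The brush, ball bar and everything else are where they started, and the drawer is in.

```bash
python3 -c "
from bench import ctrl
print(ctrl.close_job())"
```

```text
the job is handed in; nothing more can be done
None
```

The orange-red sherd is lying flat on the drawer ring, the drawer is latched, and the job was handed in at about 26.5 s.

- **Placing:** I set the sherd down until it touched (about 7.5 N at contact) and released it. A wrist picture then showed it about 3 mm off the ring centre.
- **Latching:** I pushed the drawer in by small steps. The highest reading between steps was 16.6 N in total (about 16.2 N horizontally), on the rubber buffer.
- **Letting go:** On backing off, the force fell to zero while the tool stayed almost still, so the drawer had latched. The spring did not follow the tool out.

**Last checks:**
- **Drawer:** The gap measured in the picture is about 13 mm, inside the 6.5–17.5 mm latched range and well short of 22 mm. The drawer was still in 1.7 s after I let go.
- **Tray and desk:** The last top picture shows the brown sherd and flint still in the tray and the rest of the desk unmoved.
- **Press depth:** The tool came back about 7 mm on release instead of the expected 4.5 mm. I took the difference to be flex in the arm and fingers.
- **Sherd, not seen at the end:** With the drawer in, the sherd is under the housing and can't be seen. I last saw it when the drawer was about half-way in, still in its place.

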